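# Hardness reading beside a weld with the spring-tip probe

## Task

Get the hardness tester ready by pressing its green, then blue, then white key, one at a time (not the red one, which wipes the stored readings). Then lift the cordless probe out of its charging dock and press its sprung tip lightly onto the bare spot inside the yellow ring on the tilted welded plate, square to the plate's surface, so that the tip is pushed in about half its travel and never bottoms out. Finish while holding the probe still like that for the reading, without letting go, and without shifting the plate or the things lying about.

Things in the scene. Friction and masses are not known exactly. Their poses are not given: they have to be found in the camera images.
- console: hardness tester's console, fixed: grey housing 124 (x) x 150 (y) mm, black key panel 34.5 mm above the bench, raised screen (to 60 mm) along the far (+x) edge. Origin under its centre. Keys in its frame, mm: green (+4, +22) and blue (+4, -22) next to the screen, white (-38, +22) and red (-38, -22) in the row away from the screen
- key_green_top (a point): green key of the console: square key top, 20 x 20 mm, far left, next to the screen; the point is the centre of its top face, 42 mm above the bench, z up
- key_blue_top (a point): blue key of the console: square key top, 20 x 20 mm, far right, next to the screen; the point is the centre of its top face, 42 mm above the bench, z up
- key_white_top (a point): white key of the console: square key top, 20 x 20 mm, near left; the point is the centre of its top face, 42 mm above the bench, z up
- key_red_top (a point): red key of the console: square key top, 20 x 20 mm, near right; not to be pressed; the point is the centre of its top face, 42 mm above the bench, z up
- key_green (a joint): travel of the green key in m: 0 up, 0.004 fully down; sprung, about 1.5 N to start it and 5 N at full travel; it counts as pressed past 0.0025 (3.7 N) and returns by itself
- key_blue (a joint): travel of the blue key in m: 0 up, 0.004 fully down; sprung, about 1.5 N to start it and 5 N at full travel; it counts as pressed past 0.0025 (3.7 N) and returns by itself
- key_white (a joint): travel of the white key in m: 0 up, 0.004 fully down; sprung, about 1.5 N to start it and 5 N at full travel; it counts as pressed past 0.0025 (3.7 N) and returns by itself
- key_red (a joint): travel of the red key in m: 0 up, 0.004 fully down; sprung, about 1.5 N to start it and 5 N at full travel; it counts as pressed past 0.0025 (3.7 N) and returns by itself
- dock: charging dock, fixed: black round foot 76 mm across with a grey upright sleeve, outside diameter 42 mm, bore 25 mm, its rim 78 mm above the bench. Origin under its centre, z up
- probe: loose cordless probe, 0.14 kg, upright in the dock, its 32 mm collar on the rim. z: its long axis, tip to cap. Origin at the nose end (nose diameter 20 mm); the tip reaches 14 mm beyond (z = -14 mm). Collar z = 42 to 47 mm, square black rubber grip 26 x 26 mm (faces across x and y) z = 47 to 99, orange cap to 104. To draw it, lift straight up more than 60 mm
- probe_grip (a point): middle of the probe's rubber grip, on its axis, 72 mm from the nose end and 86 mm from the end of the free tip; axes as the probe's
- probe_tip (a point): end of the probe's steel tip (diameter 5 mm, round end); axes as the probe's; it moves with the tip's travel
- probe_plunger (a joint): how far the sprung tip is pushed into the probe, in m: 0 out, 0.010 bottomed; spring about 2.1 N to start it and 0.7 N more per mm (5.6 N at half travel)
- angle_table: tilting angle table with all on it; its blue base is 170 (x) x 130 (y) mm, fixed on the bench. Origin under its centre; the hinge lies along y, 78 mm on the robot's side (-x), 26 mm up. Two slotted steel quadrants stand at its sides, up to 97 mm high, 135 mm apart
- tilt (a joint): tilt of the table about that hinge, rad: 0 level, growing as the far (+x) side rises, so that the plate faces the robot side; clamped stiff, it does not yield to a light push
- plate (a point): centre of the top face of the steel test plate 109 (x) x 76 (y) x 10 mm, strapped on the tilting table; two halves joined by a dark weld bead along y. z = normal of that face. Two small strap clamps with nuts stand up to 20 mm high at its far corners (x = +34, y = +-44 mm)
- spot (a point): the bare ground spot in the yellow ring (inside diameter 16 mm) on the plate's top face, on the robot side of the weld, 24 mm from the bead's middle; z = normal of the surface. (The similar white ring beyond the weld is already tested)
- g_clamp: bystander: small blue G-clamp with a steel screw lying flat, 135 x 102 x 18 mm; origin under its centre
- tungsten_box: bystander: flat clear box of electrodes, 80 x 48 x 9 mm; origin under its centre
- weld_magnet: bystander: flat red triangular welding magnet, 64 x 88 x 19 mm; origin under its centre
Things that resemble listed ones, but are neither listed nor needed, are in the scene too. What is shaped like the probe but purple is not meant.

How it is judged:
On the way, in this order (a step that is already met when the one before it is completed fails the run):
1. the green key is pressed down (value of joint key_green above 0.0025 m), for 0.04 s.
2. the blue key is pressed down (value of joint key_blue above 0.0025 m), for 0.04 s.
3. the white key is pressed down (value of joint key_white above 0.0025 m), for 0.04 s.
4. the probe is held by the fingers, drawn clear of its dock (z of probe_tip in the frame of dock above 0.08 m and contact force between the fingers and probe above 2 N and contact force between probe and dock below 0.1 N), for 0.1 s.
At the end, for the whole second after the job is handed in: The fingers hold the probe, its tip within 7 mm of the centre of the yellow ring, its axis within 0.11 rad of the plate's normal, the tip pushed in by 2.5 to 8.5 mm of its 10 mm and pressing on the plate with 2 to 12 N, the probe still (under 20 mm/s) and carried by nothing else (distance between probe_tip and spot below 0.007 m and angle between the z axis of probe and the z axis of spot, either way round below 0.11 rad and value of joint probe_plunger between 0.0025 and 0.0085 m and contact force between probe and angle_table between 2 and 12 N and contact force between the fingers and probe above 2 N and contact force between probe and dock below 0.1 N and linear speed of probe below 0.02 m/s); the arm keeps its last pose, push and grip.
It fails at once if the red key is pressed (value of joint key_red above 0.002 m).
It fails at once if two keys are down at once (value of joint each of key_green, key_blue above 0.002 m or value of joint each of key_green, key_white above 0.002 m or value of joint each of key_blue, key_white above 0.002 m).
It fails at once if the probe's tip bottoms out, or is pressed onto the plate with more than 20 N (value of joint probe_plunger above 0.0096 m or contact force between probe and angle_table above 20 N).
It fails at once if the plate is shifted (distance of spot from where it was at the start of the episode above 0.006 m).
It fails at once if a thing lying about is moved more than 30 mm (distance of any of g_clamp, tungsten_box, weld_magnet from where it was at the start of the episode above 0.03 m).
It also fails if it takes over 64 s, if anything falls off the work surface, if the arm or the gripper's body presses on something with over 40 N, if the wrist force passes 120 N, or if a joint passes its speed limit or range.

## Robot

A 7-joint arm with a two-finger parallel gripper is mounted at the origin on a cart in front of the work surface, level with it; the furniture and walls round the work are solid. World frame = base frame: x ahead of the robot, y to its left, z up, the work surface at z = 0. Lengths are in m, angles in rad, forces in N, time in s.
With the tool pointing down it reaches from about 0.4 to 0.925 m from the base axis. Payload 5.6 kg.
Tool frame: the origin (TCP) lies on the centre line of the jaws, within the pads' length; the fingertips stand 17 mm ahead of it and the grasp point (between the pads) lies 2 mm behind it (finger_overhang is the distance from the TCP to the fingertips, in m); z points along the fingers, y is the line along which they close (so a half turn about z gives the same grasp; the last joint's range is limited). The gripper opens to 85 mm and grips with 20 to 120 N. Pads are 22 mm wide; open, the fingers measure 114 mm over their backs; the gripper's body (76 mm by 85 mm) begins 54 mm behind the grasp point. The pads swing forward as they close: fully open they stand 13 mm farther back than shut.
Start: joints at [-1.246, 0.468, -0.012, 1.603, 0.006, 1.071, -0.056], TCP at [0.234, 0.607, 0.248] pointing down, gripper open.
Joint ranges: [-2.53, 2.53], [-0.31, 2.02], [-1.57, 1.55], [0.28, 2.44], [-1.29, 4.43], [0.15, 1.84], [-2.92, 2.92]. Speed limits (rad/s): [2.57, 2.57, 3.14, 3.14, 3.14, 3.14, 3.14].

## Interface

Orientations are given as [roll, pitch, yaw] about the fixed x, y, z axes, in that order (R = Rz(yaw) Ry(pitch) Rx(roll)).
In Python, from rig import * gives the robot as it stands. The module is installed in compiled form; this text tells all that it offers.
- The arm moves only by the tool servo_tool, never from a script. Its argument "increments" is a list of rows, each an object of numbers: "x", "y", "z": the shift along the tool's x, y, z in m; "ax", "ay", "az": the turn, a rotation vector about the tool's x, y, z in degrees; "hand": the opening, from 0 (shut) to 1 (fully open). A call has exactly 5 rows; each row shifts and turns the commanded pose from where the row before left it, along the tool's axes as they then stand; what a row does not reach is not made up. A row lasts 1/12 s, in which the tool goes at most 41.7 mm and 7.16 degrees, less where a joint would pass 70% of its speed; a pose out of reach is approached as far as the arm can. A call is refused whole if a number of a shift passes 0.0417 or a number of a turn 7.16, either way. A call with a gripper value outside its range is refused whole. The fingers move at their own pace and stop on an object; "newtons" is the grip in N (left out, the last holds). Time passes only in rows, so rows that do not move let the fingers close, or fill a call up. It gives the time, the measured TCP pose, the force, the opening and the grip force at its end, in the units of the state.
- read_state(): the state, without advancing time (a new reading comes with each control period).
- capture(name): name is "scene" or "top" or "wrist"; returns (picture, depth): 420x560x3 uint8, blue, green, red; 420x560 float32, m along the optical axis (not along the pixel's ray), 0 where there is no reading.
- camera_info(name): a dict with "fx", "fy", "cx", "cy" (pixels), "k1" (the pictures are not rectified: a ray, as slopes to the right and down, at radius r is drawn at 1 + k1 r^2 times it, then the intrinsics apply), "eye" and "attitude" of the camera in the world. Camera axes: x right, y down, z forward; pixel columns grow to the right and rows downward; lengths in m; the calibration is good to about 2 mm. A picture is of the moment at which its call begins: read the wrist's pose just before it. camera_info takes no time and is no camera call; for the wrist camera it gives the pose at the moment of the call.
- finish_job(): hands the job in; it is judged then, once.
Trained networks look in the newest picture that a camera, given by its name, has taken for a name from the list of things; names that differ only in an ending like _2 or _b are one class to them, and where a whole thing is asked for, a point or a joint stands for the part that bears it (a point fixed in the world has none). Each returns a list of dicts, best first, with "confidence" (0 to 1); they miss things now and then, are a little off and sometimes report something else, mostly with a low value. They report only what shows in the picture. A call takes as long as a camera call. They do not tell look-alikes from the thing itself.
- find_in(camera, label): "uv" ([column, row] in pixels, amid what is visible of it).
The state is a dict: "t": time; "qpos": joint angles; "qvel": joint speeds; "effort": joint torques, N m; "tool_pos": TCP position; "orientation": TCP orientation; "contact_force": force on the tool from outside, world axes, zero at the start; "torque": the same for the moment, N m; "grip_width": finger opening in m; "grip_force": force on a finger pad.
Only numpy, scipy, OpenCV 4.12 (cv2) and the standard library are available. Lean on these libraries where they do the work, as an engineer would, in place of code of your own. Each camera call takes 0.05 s, during which the arm holds its last target. There are 200 camera calls.

## Working session

There is one attempt and no reset: what is moved stays moved. The work goes in short steps, Python scripts to look and compute and a tool call to move; the robot and the scene stay as the last step left them, time stands still between calls to the robot, and variables do not carry over. Pictures are saved under pics/ and viewed, at most 10 in all, crops included, and the job is handed in when it is done.

Besides the shell and the picture viewer there is one more tool, called as name(argument=value, ...) on one line, values as JSON. servo_tool: Moves the arm, as the interface text tells. Its arguments: {"type":"object","properties":{"increments":{"type":"array"},"newtons":{"type":"number"}},"required":["increments"]}

```bash
mkdir -p pics; cat > h.py <<'E'
from rig import *
import numpy as np, cv2
from scipy.spatial.transform import Rotation as R
def att(ci):
    a=np.array(ci["attitude"],float)
    return a if a.shape==(3,3) else R.from_euler('xyz',a).as_matrix()
def world(ci,u,v,d):
    K=np.array([[ci['fx'],0,ci['cx']],[0,ci['fy'],ci['cy']],[0,0,1.]])
    p=cv2.undistortPoints(np.array([[[u,v]]],float),K,np.array([ci['k1'],0,0,0.]))[0,0]
    return np.array(ci['eye'])+att(ci)@(np.array([p[0],p[1],1])*d)
def cloud(ci,depth):
    h,w=depth.shape
    K=np.array([[ci['fx'],0,ci['cx']],[0,ci['fy'],ci['cy']],[0,0,1.]])
    g=np.stack(np.meshgrid(np.arange(w),np.arange(h)),-1).reshape(-1,1,2).astype(float)
    p=cv2.undistortPoints(g,K,np.array([ci['k1'],0,0,0.]))[:,0]
    c=np.c_[p,np.ones(len(p))]*depth.reshape(-1,1)
    return (np.array(ci['eye'])+c@att(ci).T).reshape(h,w,3)
E
python3 - <<'E'
from h import *
print(read_state())
for c in ("scene","top"):
    ci=camera_info(c); print(c,ci)
    im,d=capture(c); cv2.imwrite(f"pics/{c}0.png",im); np.savez(f"{c}0.npz",im=im,d=d)
    P=cloud(ci,d)
    for l in ("console","key_green_top","key_blue_top","key_white_top","key_red_top","dock","probe","plate","spot","g_clamp","tungsten_box","weld_magnet","angle_table"):
        for r in find_in(c,l)[:3]:
            u,v=map(int,np.round(r["uv"])); print(c,l,round(r["confidence"],2),(u,v),P[v,u].round(3) if d[v,u]>0 else None)
E
```

```text
{'t': 0.0, 'qpos': array([-1.2460131 ,  0.46839852, -0.0116251 ,  1.6036297 ,  0.00600305,
        1.07141102, -0.05631137]), 'qvel': array([ 4.16398009e-04, -1.30725790e-03, -4.13157314e-05,  1.01421832e-03,
       -9.95925762e-04, -5.00120040e-04, -6.75485745e-04]), 'effort': array([-9.89020373e-04, -5.32383335e+01,  2.07301177e-02, -2.51303834e+01,
        1.13863143e-02,  7.89482554e-03,  1.91830799e-05]), 'tool_pos': array([0.23356402, 0.606013  , 0.24732195]), 'orientation': array([-3.13978464e+00,  1.18515545e-04,  2.77375558e+00]), 'contact_force': array([-0.02031619,  0.04789217, -0.24133211]), 'torque': array([ 0.02238758,  0.05971646, -0.05060258]), 'grip_force': 0.0, 'grip_width': 0.08534269018600778}
scene {'fx': 523.2980744133632, 'fy': 523.2980744133632, 'cx': 267.5610896057077, 'cy': 198.0339686193138, 'k1': -0.024504770887009277, 'eye': array([-0.16366794, -0.35996919,  1.0079803 ]), 'attitude': array([-2.42891748,  0.00478046, -1.1097856 ])}
scene console 0.62 (154, 170) [0.545 0.325 0.034]
scene console 0.59 (397, 263) [ 0.525 -0.325  0.061]
scene console 0.34 (311
[... 1088 characters left out ...]
array([-2.71808646,  0.00555678, -1.22375281])}
top console 0.68 (177, 188) [0.543 0.32  0.041]
top dock 0.63 (265, 216) [0.548 0.012 0.036]
top dock 0.48 (302, 196) [ 0.67  -0.074  0.007]
top dock 0.34 (264, 204) [0.556 0.017 0.108]
top probe 0.55 (230, 202) [0.529 0.121 0.103]
top plate 0.89 (365, 247) [ 0.543 -0.32   0.064]
top spot 0.86 (366, 248) [ 0.543 -0.324  0.06 ]
top g_clamp 0.76 (208, 264) [ 0.346  0.132 -0.003]
top tungsten_box 0.7 (302, 197) [ 0.669 -0.075  0.003]
top tungsten_box 0.68 (364, 247) [ 0.541 -0.317  0.068]
top weld_magnet 0.77 (246, 268) [ 0.374  0.013 -0.   ]
top angle_table 0.74 (207, 264) [0.339 0.13  0.018]
top angle_table 0.66 (362, 251) [ 0.528 -0.315  0.062]
```

View pics/scene0.png

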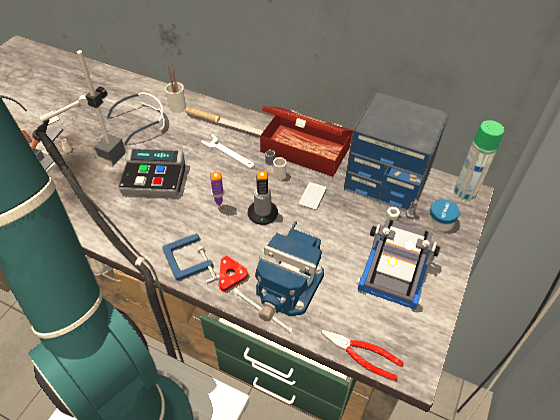

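```bash
python3 - <<'E'
import cv2,numpy as np
im=cv2.imread("pics/scene0.png")
a=cv2.resize(im[120:230,90:200],(400,400),interpolation=cv2.INTER_CUBIC)
b=cv2.resize(im[200:310,345:455],(400,400),interpolation=cv2.INTER_CUBIC)
cv2.imwrite("pics/crop0.png",np.hstack([a,b]))
E
```

```text
(no output)
```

View pics/crop0.png

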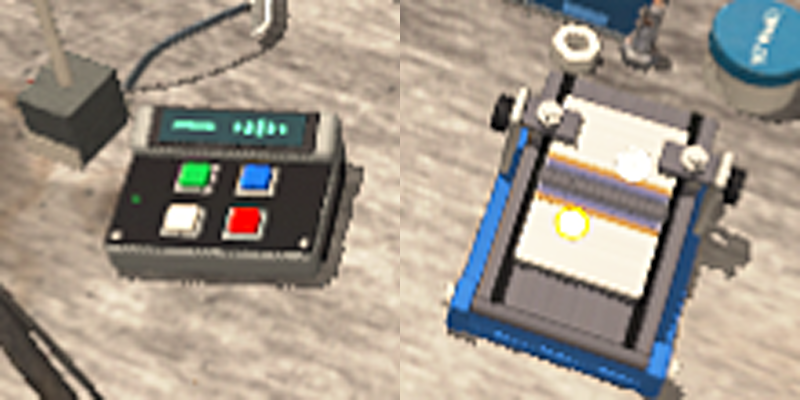

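The scene picture shows the console at (152,173): green (143,168), blue (160,169), white (140,181), red (157,181). Two things could be taken for the probe: the purple one at (217,187), and the black-grip, orange-cap one in the dock at (263,190). I choose the second. Two rings could be taken for the spot: yellow at (392,261), robot side of the weld, and white at (409,245), already tested. I choose yellow. A vise stands at (290,270) and a rod stand at (105,140).

```bash
python3 - <<'E'
from h import *
for c in ("scene","top"):
    ci=camera_info(c); z=np.load(c+"0.npz"); im,d=z["im"],z["d"]; P=cloud(ci,d)
    hsv=cv2.cvtColor(im,cv2.COLOR_BGR2HSV); H,S,V=[hsv[...,i].astype(int) for i in range(3)]
    def rep(n,m,box):
        lo,hi=np.array(box).T if 0 else (np.array(box[0]),np.array(box[1]))
        m=m&(d>0)&np.all((P>lo)&(P<hi),-1)
        if m.sum(): 
            Q=P[m]; vu=np.argwhere(m).mean(0)[::-1]
            print(c,n,m.sum(),"uv",vu.round(1),"mean",Q.mean(0).round(4),"med",np.median(Q,0).round(4),"min",Q.min(0).round(3),"max",Q.max(0).round(3))
    con=([.45,.22,.03],[.65,.42,.055])
    rep("green",(abs(H-60)<15)&(S>120)&(V>90),con)
    rep("blue",(abs(H-108)<12)&(S>130)&(V>120),con)
    rep("red",((H<8)|(H>172))&(S>150)&(V>120),con)
    rep("white",(S<50)&(V>170),([.45,.3,.035],[.53,.38,.05]))
    rep("orange",(abs(H-14)<8)&(S>150)&(V>140),([.5,-.05,.13],[.62,.07,.25]))
    rep("orangepurp",(abs(H-14)<8)&(S>150)&(V>140),([.5,.08,.05],[.62,.2,.25]))
    rep("grip+",(V<90),([.5,-.05,.10],[.62,.07,.25]))
    rep("yellow",(abs(H-27)<6)&(S>110)&(V>150),([.4,-.45,.03],[.7,-.2,.15]))
    rep("rim/sleeve",(S<60),([.5,-.05,.04],[.62,.07,.077]))
    # plate
    m=(d>0)&(S<60)&(V>170)&np.all((P>[.45,-.4,.03])&(P<[.65,-.25,.15]),-1)
    Q=P[m]
    for _ in range(5):
        cc=Q.mean(0); n=np.linalg.svd(Q-cc)[2][2]; n*=np.sign(n[2]); r=abs((Q-cc)@n); Q=Q[r<.003]
    print("plate",len(Q),cc.round(4),n.round(4),"tilt",np.degrees(np.arccos(n[2])).round(1))
    rest=(d>0)
    # obstacles max heights
    for n_,b in dict(vise=([.3,-.2,0],[.55,-.03,.4]),stand=([.45,.38,0.0],[.75,.6,.5])).items():
        rep(n_,(V>=0)&(P[...,2]>.02),b)
E
```

```text
scene green 50 uv [142.3 167.8] mean [0.5331 0.3523 0.04  ] med [0.5345 0.3512 0.0404] min [0.498 0.341 0.031] max [0.553 0.384 0.046]
scene blue 49 uv [159.8 168.1] mean [0.5525 0.3111 0.04  ] med [0.5514 0.3118 0.0408] min [0.54  0.3   0.031] max [0.571 0.325 0.047]
scene red 53 uv [156.7 180. ] mean [0.5144 0.2949 0.0392] med [0.5132 0.2954 0.0398] min [0.502 0.282 0.032] max [0.531 0.311 0.045]
scene white 57 uv [140.1 179.1] mean [0.4977 0.334  0.0403] med [0.4965 0.3342 0.0408] min [0.48  0.3   0.035] max [0.528 0.359 0.046]
scene orange 64 uv [261.5 175.9] mean [0.5609 0.0199 0.1389] med [0.56   0.0185 0.139 ] min [0.55  0.008 0.133] max [0.575 0.035 0.144]
scene orangepurp 60 uv [215.8 176.1] mean [0.5317 0.1252 0.1167] med [0.5317 0.1247 0.1168] min [0.519 0.113 0.113] max [0.546 0.139 0.12 ]
scene grip+ 112 uv [261.9 184.7] mean [0.554  0.0159 0.1179] med [0.5538 0.016  0.1171] min [0.546 0.006 0.101] max [0.565 0.028 0.136]
scene yellow 27 uv [392.1 260.6] mean [ 0.5265 -0.3139  0.0602] med [ 0.5263 -0.3148  0.0606] min [ 0.516 -0.323  0.052] max [ 0.537 -0.305  0.066]
sce
[... 1362 characters left out ...]
 0.0142 0.1173] min [0.549 0.006 0.101] max [0.566 0.026 0.132]
top yellow 1 uv [361. 248.] mean [ 0.5353 -0.3091  0.065 ] med [ 0.5353 -0.3091  0.065 ] min [ 0.535 -0.309  0.065] max [ 0.535 -0.309  0.065]
top rim/sleeve 82 uv [264.1 211.2] mean [0.5532 0.0167 0.0605] med [0.5512 0.0144 0.0632] min [ 0.542 -0.     0.041] max [0.579 0.043 0.077]
plate 281 [ 0.5457 -0.3251  0.0653] [-0.2999 -0.0088  0.9539] tilt 17.5
top vise 1888 uv [290.6 268.7] mean [ 0.3807 -0.1316  0.1215] med [ 0.3866 -0.1321  0.1318] min [ 0.3   -0.186  0.02 ] max [ 0.484 -0.031  0.148]
top stand 1250 uv [129.7 159.5] mean [0.5557 0.4767 0.1136] med [0.5528 0.4748 0.0579] min [0.451 0.38  0.02 ] max [0.748 0.6   0.338]
```

```bash
python3 - <<'E'
from h import *
for c in ("scene","top"):
    ci=camera_info(c); z=np.load(c+"0.npz"); P=cloud(ci,z["d"])
    Q=P[(z["d"]>0)]; Q=Q[(Q[:,2]>.07)&(Q[:,0]>.2)&(Q[:,0]<.8)&(Q[:,1]>.2)&(Q[:,1]<.8)]
    g={}
    for p in Q: k=tuple(np.floor(p[:2]/.05).astype(int)); g.setdefault(k,[]).append(p[2])
    print(c,[((round(k[0]*.05,2),round(k[1]*.05,2)),len(v),round(min(v),2),round(max(v),2)) for k,v in sorted(g.items()) if len(v)>2])
print(camera_info("wrist"))
im,d=capture("wrist"); cv2.imwrite("pics/w0.png",im)
E
```

```text
scene [((np.float64(0.3), np.float64(0.25)), 143, np.float64(0.07), np.float64(0.09)), ((np.float64(0.3), np.float64(0.3)), 276, np.float64(0.07), np.float64(0.12)), ((np.float64(0.3), np.float64(0.35)), 142, np.float64(0.1), np.float64(0.13)), ((np.float64(0.35), np.float64(0.35)), 80, np.float64(0.11), np.float64(0.13)), ((np.float64(0.35), np.float64(0.4)), 161, np.float64(0.12), np.float64(0.14)), ((np.float64(0.35), np.float64(0.45)), 71, np.float64(0.12), np.float64(0.13)), ((np.float64(0.4), np.float64(0.45)), 69, np.float64(0.12), np.float64(0.13)), ((np.float64(0.4), np.float64(0.5)), 143, np.float64(0.11), np.float64(0.13)), ((np.float64(0.4), np.float64(0.55)), 52, np.float64(0.11), np.float64(0.13)), ((np.float64(0.4), np.float64(0.6)), 4, np.float64(0.07), np.float64(0.08)), ((np.float64(0.45), np.float64(0.55)), 187, np.float64(0.11), np.float64(0.17)), ((np.float64(0.45), np.float64(0.6)), 147, np.float64(0.07), np.float64(0.15)), ((np.float64(0.5), np.float64(0.45)), 137, np.float64(0.19), np.float64(0.22)), ((np.float64(0.5), np.float64(0.5)), 114, np.float64(0.17), 
[... 2181 characters left out ...]
.float64(0.3)), 460, np.float64(0.7), np.float64(0.78)), ((np.float64(0.6), np.float64(0.35)), 333, np.float64(0.7), np.float64(0.78)), ((np.float64(0.6), np.float64(0.4)), 246, np.float64(0.7), np.float64(0.74)), ((np.float64(0.6), np.float64(0.45)), 140, np.float64(0.7), np.float64(0.73)), ((np.float64(0.6), np.float64(0.5)), 35, np.float64(0.7), np.float64(0.72)), ((np.float64(0.75), np.float64(0.4)), 9, np.float64(0.07), np.float64(0.08))]
{'fx': 326.8122297195939, 'fy': 326.8122297195939, 'cx': 280.324498772911, 'cy': 214.65740219632428, 'k1': -0.05327920546306046, 'eye': array([0.16299446, 0.63331083, 0.37569288]), 'attitude': array([ 2.84035858e+00, -9.81756486e-04,  1.20398621e+00])}
```

servo_tool(increments=[{"az":-7,"hand":0},{"az":-7},{"az":-7},{"az":-7},{"az":-7}])

```text
invalid input
```

servo_tool(increments=[{"az":-5},{"az":-4.6},{"y":-0.04},{"y":-0.04},{"y":-0.04}])

```text
invalid input
```

servo_tool(increments=[{"y":-0.04},{"y":-0.04},{"y":-0.04},{"y":-0.04},{"y":-0.04}])

```text
invalid input
```

servo_tool(increments=[{"y":-0.03},{"x":-0.03},{"x":-0.03},{"x":-0.03},{"x":-0.0}])

```text
invalid input
```

servo_tool(increments=[{"x":0,"y":0,"z":0,"ax":0,"ay":0,"az":-7,"hand":0},{"x":0,"y":0,"z":0,"ax":0,"ay":0,"az":-7,"hand":0},{"x":0,"y":0,"z":0,"ax":0,"ay":0,"az":-7,"hand":0},{"x":0,"y":0,"z":0,"ax":0,"ay":0,"az":-7,"hand":0},{"x":0,"y":0,"z":0,"ax":0,"ay":0,"az":-7,"hand":0}])

```text
t: 1.87
tool_pos: [0.2338, 0.6065, 0.2483]
orientation: [3.142, 0.0, -2.893]
contact_force: [-0.4, 0.7, -0.2]
grip_width: 0.0255
grip_force: 0.0
```

servo_tool(increments=[{"x":0,"y":0,"z":0,"ax":0,"ay":0,"az":-5,"hand":0},{"x":0,"y":0,"z":0,"ax":0,"ay":0,"az":-4.3,"hand":0},{"x":0,"y":-0.04,"z":0,"ax":0,"ay":0,"az":0,"hand":0},{"x":0,"y":-0.04,"z":0,"ax":0,"ay":0,"az":0,"hand":0},{"x":0,"y":-0.04,"z":0,"ax":0,"ay":0,"az":0,"hand":0}])

```text
t: 2.28
tool_pos: [0.2812, 0.495, 0.2479]
orientation: [-3.141, -0.0, -2.735]
contact_force: [0.4, -0.3, 0.2]
grip_width: -0.0002
grip_force: 0.0
```

servo_tool(increments=[{"x":0,"y":-0.04,"z":0,"ax":0,"ay":0,"az":0,"hand":0},{"x":0,"y":-0.04,"z":0,"ax":0,"ay":0,"az":0,"hand":0},{"x":0,"y":-0.04,"z":0,"ax":0,"ay":0,"az":0,"hand":0},{"x":0,"y":-0.04,"z":0,"ax":0,"ay":0,"az":0,"hand":0},{"x":0,"y":-0.04,"z":0,"ax":0,"ay":0,"az":0,"hand":0}])

```text
t: 2.7
tool_pos: [0.3604, 0.3106, 0.2486]
orientation: [3.141, 0.001, -2.736]
contact_force: [0.9, 0.7, -0.2]
grip_width: 0.0001
grip_force: 0.0
```

servo_tool(increments=[{"x":0,"y":-0.03,"z":0,"ax":0,"ay":0,"az":0,"hand":0},{"x":-0.04,"y":0,"z":0,"ax":0,"ay":0,"az":0,"hand":0},{"x":-0.04,"y":0,"z":0,"ax":0,"ay":0,"az":0,"hand":0},{"x":-0.04,"y":0,"z":0,"ax":0,"ay":0,"az":0,"hand":0},{"x":0,"y":0,"z":0,"ax":0,"ay":0,"az":0,"hand":0}])

```text
t: 3.12
tool_pos: [0.4883, 0.3335, 0.2477]
orientation: [-3.141, 0.004, -2.74]
contact_force: [0.8, 0.4, 1.0]
grip_width: -0.0002
grip_force: 0.0
```

```bash
cat > look.py <<'E'
from h import *
import sys
s=read_state(); print(s["t"],s["tool_pos"].round(4),s["orientation"].round(3),s["qpos"].round(2))
ci=camera_info("wrist"); im,d=capture("wrist"); P=cloud(ci,d)
cv2.imwrite(f"pics/{sys.argv[1]}.png",im); np.savez(sys.argv[1]+".npz",im=im,d=d,P=P)
hsv=cv2.cvtColor(im,cv2.COLOR_BGR2HSV); H,S,V=[hsv[...,i].astype(int) for i in range(3)]
E
cat > l1.py <<'E'
exec(open("look.py").read())
box=(d>0)&np.all((P>[.45,.25,.034])&(P<[.60,.39,.052]),-1)
for n,m in dict(green=(abs(H-60)<15)&(S>120)&(V>60),blue=(abs(H-108)<12)&(S>130)&(V>80),red=((H<8)|(H>172))&(S>150)&(V>80),white=(S<60)&(V>150)).items():
    m=m&box
    k,lab,st,cen=cv2.connectedComponentsWithStats(m.astype(np.uint8))
    for i in range(1,k):
        if st[i,4]>150:
            Q=P[lab==i]; Q=Q[Q[:,2]>np.median(Q[:,2])-.003]
            r=cv2.minAreaRect(Q[:,:2].astype(np.float32)*1000)
            print(n,st[i,4],cen[i].round(0),"mean",Q.mean(0).round(4),"rect",np.round(r[0],1),np.round(r[1],1),round(r[2],1))
E
python3 l1.py w1
```

```text
3.1167 [0.4883 0.3335 0.2477] [-3.141  0.004 -2.74 ] [-0.64  0.37 -0.02  1.75  0.01  1.01  1.31]
green 301 [279. 233.] mean [0.5342 0.3507 0.0436] rect [534.6 350.9] [19.  18.6] 23.4
blue 300 [238. 233.] mean [0.5512 0.3107 0.0435] rect [551.8 310.9] [19.1 18.6] 21.8
red 336 [237. 195.] mean [0.5127 0.2944 0.0436] rect [513.2 294.3] [18.7 19.4] 22.7
white 205 [239. 193.] mean [0.5112 0.2949 0.0374] rect [513.2 294.4] [26.1 26.3] 24.3
white 528 [279. 195.] mean [0.496  0.335  0.0436] rect [496.2 335.1] [17.8 19.1] 23.5
white 185 [239. 230.] mean [0.5499 0.3107 0.0374] rect [551.9 310.3] [25.7 25.6] 21.4
white 212 [279. 231.] mean [0.5343 0.3515 0.0374] rect [535.3 351.1] [26.6 25.6] 23.5
```

View pics/w1.png

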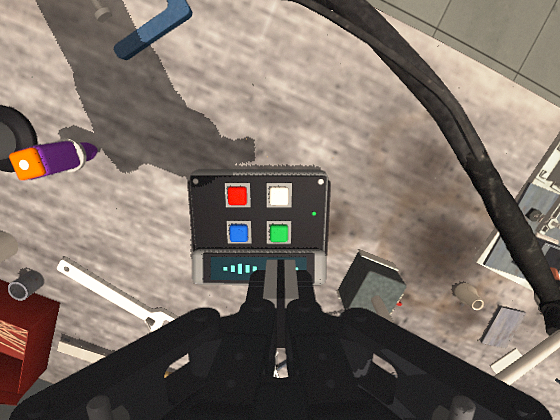

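The wrist picture shows the keys: green (279,233), blue (238,233), white (279,195), red (237,195), in line with the given layout (yaw about 23°).

servo_tool(increments=[{"x":-0.024,"y":-0.001,"z":0.03,"ax":0,"ay":0,"az":0,"hand":0},{"x":-0.0235,"y":-0.001,"z":0.04,"ax":0,"ay":0,"az":0,"hand":0},{"x":0,"y":0,"z":0.04,"ax":0,"ay":0,"az":0,"hand":0},{"x":0,"y":0,"z":0.04,"ax":0,"ay":0,"az":0,"hand":0},{"x":0,"y":0,"z":0.02,"ax":0,"ay":0,"az":0,"hand":0}])

```text
t: 3.58
tool_pos: [0.5212, 0.3465, 0.0776]
orientation: [-3.14, -0.007, -2.736]
contact_force: [-0.3, -0.2, -0.5]
grip_width: -0.0003
grip_force: 0.0
```

servo_tool(increments=[{"x":0,"y":0,"z":0.01,"ax":0,"ay":0,"az":0,"hand":0},{"x":0,"y":0,"z":0.005,"ax":0,"ay":0,"az":0,"hand":0},{"x":0,"y":0,"z":0,"ax":0,"ay":0,"az":0,"hand":0},{"x":0,"y":0,"z":0,"ax":0,"ay":0,"az":0,"hand":0},{"x":0,"y":0,"z":0,"ax":0,"ay":0,"az":0,"hand":0}])

```text
t: 4.0
tool_pos: [0.5253, 0.3491, 0.0696]
orientation: [3.141, 0.004, -2.736]
contact_force: [-0.2, 0.8, 0.2]
grip_width: 0.0
grip_force: 0.0
```

servo_tool(increments=[{"x":-0.007,"y":-0.002,"z":0.0,"ax":0,"ay":0,"az":0,"hand":0},{"x":0,"y":0,"z":0.004,"ax":0,"ay":0,"az":0,"hand":0},{"x":0,"y":0,"z":0.004,"ax":0,"ay":0,"az":0,"hand":0},{"x":0,"y":0,"z":0.002,"ax":0,"ay":0,"az":0,"hand":0},{"x":0,"y":0,"z":0,"ax":0,"ay":0,"az":0,"hand":0}])

```text
t: 4.42
tool_pos: [0.532, 0.3491, 0.0573]
orientation: [-3.141, 0.001, -2.736]
contact_force: [0.4, -0.5, 3.1]
grip_width: -0.0
grip_force: 1.5
```

servo_tool(increments=[{"x":0,"y":0,"z":0.001,"ax":0,"ay":0,"az":0,"hand":0},{"x":0,"y":0,"z":0.001,"ax":0,"ay":0,"az":0,"hand":0},{"x":0,"y":0,"z":0,"ax":0,"ay":0,"az":0,"hand":0},{"x":0,"y":0,"z":0,"ax":0,"ay":0,"az":0,"hand":0},{"x":0,"y":0,"z":0,"ax":0,"ay":0,"az":0,"hand":0}])

```text
t: 4.83
tool_pos: [0.532, 0.3492, 0.0558]
orientation: [-3.141, 0.001, -2.736]
contact_force: [2.3, -1.2, 4.5]
grip_width: 0.0001
grip_force: 2.2
```

servo_tool(increments=[{"x":0,"y":0,"z":0.001,"ax":0,"ay":0,"az":0,"hand":0},{"x":0,"y":0,"z":0,"ax":0,"ay":0,"az":0,"hand":0},{"x":0,"y":0,"z":0,"ax":0,"ay":0,"az":0,"hand":0},{"x":0,"y":0,"z":0,"ax":0,"ay":0,"az":0,"hand":0},{"x":0,"y":0,"z":0,"ax":0,"ay":0,"az":0,"hand":0}])

```text
t: 5.25
tool_pos: [0.532, 0.3492, 0.0551]
orientation: [-3.141, 0.001, -2.736]
contact_force: [1.0, -1.8, 8.1]
grip_width: -0.0001
grip_force: 3.9
```

servo_tool(increments=[{"x":0,"y":0,"z":-0.02,"ax":0,"ay":0,"az":0,"hand":0},{"x":0,"y":0,"z":0,"ax":0,"ay":0,"az":0,"hand":0},{"x":0,"y":-0.022,"z":0,"ax":0,"ay":0,"az":0,"hand":0},{"x":0,"y":-0.022,"z":0,"ax":0,"ay":0,"az":0,"hand":0},{"x":0,"y":0,"z":0,"ax":0,"ay":0,"az":0,"hand":0}])

```text
t: 5.67
tool_pos: [0.5502, 0.3032, 0.0733]
orientation: [-3.138, -0.002, -2.742]
contact_force: [0.7, -0.9, -0.4]
grip_width: 0.0
grip_force: 0.0
```

servo_tool(increments=[{"x":0,"y":0,"z":0,"ax":0,"ay":0,"az":0,"hand":0},{"x":0,"y":0,"z":0,"ax":0,"ay":0,"az":0,"hand":0},{"x":0,"y":0,"z":0,"ax":0,"ay":0,"az":0,"hand":0},{"x":0,"y":0,"z":0,"ax":0,"ay":0,"az":0,"hand":0},{"x":0,"y":0,"z":0,"ax":0,"ay":0,"az":0,"hand":0}])

```text
t: 6.08
tool_pos: [0.5482, 0.3097, 0.0742]
orientation: [3.141, -0.0, -2.735]
contact_force: [0.1, -0.5, 0.6]
grip_width: -0.0003
grip_force: 0.0
```

servo_tool(increments=[{"x":-0.0015,"y":0,"z":0.005,"ax":0,"ay":0,"az":0,"hand":0},{"x":0,"y":0,"z":0.005,"ax":0,"ay":0,"az":0,"hand":0},{"x":0,"y":0,"z":0.004,"ax":0,"ay":0,"az":0,"hand":0},{"x":0,"y":0,"z":0.003,"ax":0,"ay":0,"az":0,"hand":0},{"x":0,"y":0,"z":0.0015,"ax":0,"ay":0,"az":0,"hand":0}])

```text
t: 6.5
tool_pos: [0.5499, 0.3094, 0.0555]
orientation: [3.142, -0.001, -2.736]
contact_force: [-0.8, -0.2, 3.2]
grip_width: -0.0
grip_force: 2.3
```

servo_tool(increments=[{"x":0,"y":0,"z":0.0005,"ax":0,"ay":0,"az":0,"hand":0},{"x":0,"y":0,"z":0,"ax":0,"ay":0,"az":0,"hand":0},{"x":0,"y":0,"z":0,"ax":0,"ay":0,"az":0,"hand":0},{"x":0,"y":0,"z":0,"ax":0,"ay":0,"az":0,"hand":0},{"x":0,"y":0,"z":0,"ax":0,"ay":0,"az":0,"hand":0}])

```text
t: 6.92
tool_pos: [0.5499, 0.3093, 0.0556]
orientation: [3.141, -0.0, -2.736]
contact_force: [-2.6, -1.3, 4.4]
grip_width: -0.0002
grip_force: 2.3
```

Go to bottom as with green, then lift and go to white.

servo_tool(increments=[{"x":0,"y":0,"z":0.001,"ax":0,"ay":0,"az":0,"hand":0},{"x":0,"y":0,"z":0.0005,"ax":0,"ay":0,"az":0,"hand":0},{"x":0,"y":0,"z":0,"ax":0,"ay":0,"az":0,"hand":0},{"x":0,"y":0,"z":0,"ax":0,"ay":0,"az":0,"hand":0},{"x":0,"y":0,"z":0,"ax":0,"ay":0,"az":0,"hand":0}])

```text
t: 7.33
tool_pos: [0.55, 0.3093, 0.055]
orientation: [3.142, -0.0, -2.736]
contact_force: [-4.6, -2.9, 11.6]
grip_width: -0.0001
grip_force: 6.2
```

servo_tool(increments=[{"x":0,"y":0,"z":-0.03,"ax":0,"ay":0,"az":0,"hand":0},{"x":0,"y":0,"z":0,"ax":0,"ay":0,"az":0,"hand":0},{"x":0.013,"y":0.015,"z":0,"ax":0,"ay":0,"az":0,"hand":0},{"x":0.013,"y":0.015,"z":0,"ax":0,"ay":0,"az":0,"hand":0},{"x":0.013,"y":0.014,"z":0,"ax":0,"ay":0,"az":0,"hand":0}])

```text
t: 7.75
tool_pos: [0.497, 0.3345, 0.0837]
orientation: [3.141, 0.001, -2.737]
contact_force: [0.6, -0.3, -0.1]
grip_width: 0.0001
grip_force: 0.0
```

servo_tool(increments=[{"x":0,"y":0,"z":0,"ax":0,"ay":0,"az":0,"hand":0},{"x":0,"y":0,"z":0,"ax":0,"ay":0,"az":0,"hand":0},{"x":0,"y":0,"z":0,"ax":0,"ay":0,"az":0,"hand":0},{"x":0,"y":0,"z":0,"ax":0,"ay":0,"az":0,"hand":0},{"x":0,"y":0,"z":0,"ax":0,"ay":0,"az":0,"hand":0}])

```text
t: 8.17
tool_pos: [0.4981, 0.3336, 0.0838]
orientation: [-3.141, 0.001, -2.738]
contact_force: [-0.3, -0.8, 0.1]
grip_width: 0.0001
grip_force: 0.0
```

servo_tool(increments=[{"x":0.001,"y":0.002,"z":0.01,"ax":0,"ay":0,"az":0,"hand":0},{"x":0,"y":0,"z":0.008,"ax":0,"ay":0,"az":0,"hand":0},{"x":0,"y":0,"z":0.006,"ax":0,"ay":0,"az":0,"hand":0},{"x":0,"y":0,"z":0.003,"ax":0,"ay":0,"az":0,"hand":0},{"x":0,"y":0,"z":0.001,"ax":0,"ay":0,"az":0,"hand":0}])

```text
t: 8.58
tool_pos: [0.4948, 0.3354, 0.0551]
orientation: [-3.141, -0.002, -2.736]
contact_force: [-1.3, -1.5, 5.8]
grip_width: 0.0002
grip_force: 2.9
```

servo_tool(increments=[{"x":0,"y":0,"z":0.001,"ax":0,"ay":0,"az":0,"hand":0},{"x":0,"y":0,"z":0.0005,"ax":0,"ay":0,"az":0,"hand":0},{"x":0,"y":0,"z":0,"ax":0,"ay":0,"az":0,"hand":0},{"x":0,"y":0,"z":0,"ax":0,"ay":0,"az":0,"hand":0},{"x":0,"y":0,"z":0,"ax":0,"ay":0,"az":0,"hand":0}])

```text
t: 9.0
tool_pos: [0.4949, 0.3354, 0.0551]
orientation: [-3.141, -0.001, -2.736]
contact_force: [-3.6, -1.6, 8.1]
grip_width: 0.0
grip_force: 4.3
```

servo_tool(increments=[{"x":0,"y":0,"z":-0.03,"ax":0,"ay":0,"az":0,"hand":0},{"x":0,"y":0,"z":-0.04,"ax":0,"ay":0,"az":0,"hand":0},{"x":0,"y":0,"z":-0.04,"ax":0,"ay":0,"az":0,"hand":0},{"x":0,"y":0,"z":-0.04,"ax":0,"ay":0,"az":0,"hand":0},{"x":0,"y":0,"z":-0.04,"ax":0,"ay":0,"az":0,"hand":1}])

```text
t: 9.42
tool_pos: [0.495, 0.3355, 0.2462]
orientation: [-3.142, -0.0, -2.736]
contact_force: [0.8, 0.5, -1.4]
grip_width: 0.011
grip_force: 0.0
```

servo_tool(increments=[{"x":0.012,"y":-0.038,"z":0,"ax":0,"ay":0,"az":0,"hand":1},{"x":0.012,"y":-0.038,"z":0,"ax":0,"ay":0,"az":0,"hand":1},{"x":0.012,"y":-0.038,"z":0,"ax":0,"ay":0,"az":0,"hand":1},{"x":0.012,"y":-0.038,"z":0,"ax":0,"ay":0,"az":0,"hand":1},{"x":0.012,"y":-0.038,"z":0,"ax":0,"ay":0,"az":0,"hand":1}])

```text
t: 9.83
tool_pos: [0.5149, 0.1357, 0.2445]
orientation: [-3.142, 0.0, -2.736]
contact_force: [1.1, -0.5, 0.4]
grip_width: 0.0724
grip_force: 0.0
```

servo_tool(increments=[{"x":0.012,"y":-0.038,"z":0,"ax":0,"ay":0,"az":0,"hand":1},{"x":0.012,"y":-0.038,"z":0,"ax":0,"ay":0,"az":0,"hand":1},{"x":0,"y":0,"z":0,"ax":0,"ay":0,"az":7,"hand":1},{"x":0,"y":0,"z":0,"ax":0,"ay":0,"az":7,"hand":1},{"x":0,"y":0,"z":0,"ax":0,"ay":0,"az":7,"hand":1}])

```text
t: 10.25
tool_pos: [0.523, 0.0569, 0.2443]
orientation: [3.142, 0.0, -3.111]
contact_force: [0.0, 0.8, 0.1]
grip_width: 0.0857
grip_force: 0.0
```

servo_tool(increments=[{"x":0,"y":0,"z":0,"ax":0,"ay":0,"az":2,"hand":1},{"x":0,"y":0,"z":0,"ax":0,"ay":0,"az":0,"hand":1},{"x":0,"y":0,"z":0,"ax":0,"ay":0,"az":0,"hand":1},{"x":0,"y":0,"z":0,"ax":0,"ay":0,"az":0,"hand":1},{"x":0,"y":0,"z":0,"ax":0,"ay":0,"az":0,"hand":1}])

```text
t: 10.67
tool_pos: [0.5229, 0.0584, 0.2443]
orientation: [3.142, -0.0, -3.137]
contact_force: [0.5, -0.5, 0.5]
grip_width: 0.0857
grip_force: 0.0
```

```bash
cat > l2.py <<'E'
exec(open("look.py").read())
box=(d>0)&np.all((P>[.5,-.05,.125])&(P<[.62,.07,.16]),-1)
for n,m in dict(orange=(abs(H-14)<8)&(S>120)&(V>90),cap=V>=0,grip=None).items():
    m=(m&box) if m is not None else (d>0)&np.all((P>[.5,-.05,.085])&(P<[.62,.07,.15]),-1)
    if m.sum()<20: print(n,m.sum()); continue
    Q=P[m]; top=Q[Q[:,2]>np.percentile(Q[:,2],90)-.004] if n!="grip" else Q
    r=cv2.minAreaRect(top[:,:2].astype(np.float32)*1000)
    print(n,m.sum(),np.argwhere(m).mean(0)[::-1].round(0),"mean",top.mean(0).round(4),"z",Q[:,2].min().round(3),Q[:,2].max().round(3),"rect",np.round(r[0],1),np.round(r[1],1),round(r[2],1))
E
python3 l2.py w2
```

```text
10.6667 [0.5229 0.0584 0.2443] [ 3.142 -0.    -3.137] [-0.31  0.26  0.15  1.92 -0.05  0.97  1.45]
orange 755 [234. 269.] mean [0.5636 0.0219 0.1418] z 0.137 0.144 rect [564.6  21.7] [23.6 23.5] 28.8
cap 1165 [235. 265.] mean [0.5637 0.0219 0.1419] z 0.125 0.145 rect [564.6  21.7] [23.6 23.5] 28.8
grip 1766 [237. 257.] mean [0.5593 0.0233 0.1277] z 0.085 0.145 rect [561.9  22.5] [27.4 27.8] 29.6
```

View pics/w2.png

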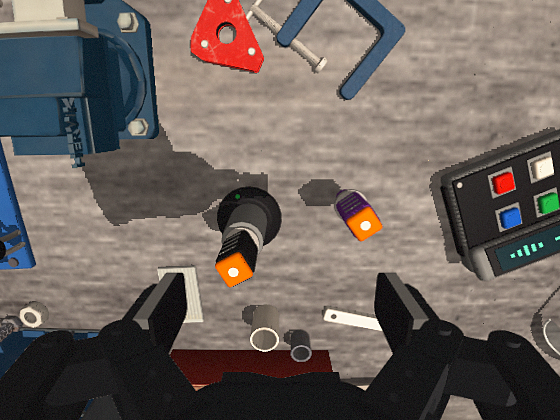

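The wrist picture shows the docked probe's cap at (234,270) and the purple look-alike at (363,222); the grip's faces stand at about 29°.

servo_tool(increments=[{"x":-0.021,"y":-0.018,"z":0,"ax":0,"ay":0,"az":-6,"hand":1},{"x":0,"y":0,"z":0,"ax":0,"ay":0,"az":-7,"hand":1},{"x":0,"y":0,"z":0,"ax":0,"ay":0,"az":-7,"hand":1},{"x":0,"y":0,"z":0,"ax":0,"ay":0,"az":-7,"hand":1},{"x":0,"y":0,"z":0,"ax":0,"ay":0,"az":-1.7,"hand":1}])

```text
t: 11.13
tool_pos: [0.5441, 0.0402, 0.2443]
orientation: [3.141, -0.0, -2.631]
contact_force: [-0.4, 0.2, -0.7]
grip_width: 0.0856
grip_force: 0.0
```

```bash
python3 l2.py w3; python3 - <<'E'
from h import *
s=read_state(); Rm=R.from_euler('xyz',s["orientation"]).as_matrix()
print((Rm.T@(np.array([.5646,.0217,.104])-s["tool_pos"])).round(4))
E
```

```text
11.1333 [0.5441 0.0402 0.2443] [ 3.141 -0.    -2.631] [-0.2   0.29  0.08  1.87 -0.03  0.98  1.97]
orange 830 [245. 230.] mean [0.5639 0.0212 0.1418] z 0.138 0.144 rect [564.6  21.3] [23.5 23.7] 28.5
cap 1188 [246. 227.] mean [0.564  0.0212 0.1419] z 0.125 0.145 rect [564.6  21.3] [23.5 23.7] 28.5
grip 1602 [248. 221.] mean [0.5598 0.0203 0.1307] z 0.085 0.145 rect [563.2  20.6] [27.  31.9] 30.5
[-0.0089 -0.0262  0.1403]
```

servo_tool(increments=[{"x":-0.009,"y":-0.0265,"z":0,"ax":0,"ay":0,"az":0,"hand":1},{"x":0,"y":0,"z":0.03,"ax":0,"ay":0,"az":0,"hand":1},{"x":0,"y":0,"z":0.03,"ax":0,"ay":0,"az":0,"hand":1},{"x":0,"y":0,"z":0,"ax":0,"ay":0,"az":0,"hand":1},{"x":0,"y":0,"z":0,"ax":0,"ay":0,"az":0,"hand":1}])

```text
t: 11.6
tool_pos: [0.5637, 0.0215, 0.1833]
orientation: [3.14, -0.003, -2.637]
contact_force: [0.0, 0.1, 1.2]
grip_width: 0.0856
grip_force: 0.0
```

servo_tool(increments=[{"x":0,"y":0,"z":0.03,"ax":0,"ay":0,"az":0,"hand":1},{"x":0,"y":0,"z":0.03,"ax":0,"ay":0,"az":0,"hand":1},{"x":0,"y":0,"z":0.019,"ax":0,"ay":0,"az":0,"hand":1},{"x":0,"y":0,"z":0,"ax":0,"ay":0,"az":0,"hand":1},{"x":0,"y":0,"z":0,"ax":0,"ay":0,"az":0,"hand":1}])

```text
t: 12.02
tool_pos: [0.5655, 0.0217, 0.1065]
orientation: [-3.141, 0.001, -2.637]
contact_force: [-0.3, 0.0, -0.4]
grip_width: 0.0854
grip_force: 0.0
```

servo_tool(increments=[{"x":0,"y":0,"z":0,"ax":0,"ay":0,"az":0,"hand":0},{"x":0,"y":0,"z":0,"ax":0,"ay":0,"az":0,"hand":0},{"x":0,"y":0,"z":0,"ax":0,"ay":0,"az":0,"hand":0},{"x":0,"y":0,"z":0,"ax":0,"ay":0,"az":0,"hand":0},{"x":0,"y":0,"z":0,"ax":0,"ay":0,"az":0,"hand":0}], newtons=40)

```text
t: 12.43
tool_pos: [0.5652, 0.0215, 0.1062]
orientation: [-3.141, 0.001, -2.637]
contact_force: [-0.1, -1.0, 13.1]
grip_width: 0.0255
grip_force: 19.5
```

servo_tool(increments=[{"x":0,"y":0,"z":0,"ax":0,"ay":0,"az":0,"hand":0},{"x":0,"y":0,"z":0,"ax":0,"ay":0,"az":0,"hand":0},{"x":0,"y":0,"z":0,"ax":0,"ay":0,"az":0,"hand":0},{"x":0,"y":0,"z":0,"ax":0,"ay":0,"az":0,"hand":0},{"x":0,"y":0,"z":0,"ax":0,"ay":0,"az":0,"hand":0}], newtons=40)

```text
t: 12.85
tool_pos: [0.5652, 0.0215, 0.1063]
orientation: [-3.141, 0.001, -2.637]
contact_force: [-1.6, 0.2, 7.2]
grip_width: 0.0254
grip_force: 39.5
```

servo_tool(increments=[{"x":0,"y":0,"z":-0.01,"ax":0,"ay":0,"az":0,"hand":0},{"x":0,"y":0,"z":-0.02,"ax":0,"ay":0,"az":0,"hand":0},{"x":0,"y":0,"z":-0.02,"ax":0,"ay":0,"az":0,"hand":0},{"x":0,"y":0,"z":-0.02,"ax":0,"ay":0,"az":0,"hand":0},{"x":0,"y":0,"z":-0.02,"ax":0,"ay":0,"az":0,"hand":0}])

```text
t: 13.27
tool_pos: [0.5644, 0.0214, 0.1965]
orientation: [3.141, -0.001, -2.637]
contact_force: [0.4, 0.1, -1.6]
grip_width: 0.0254
grip_force: 40.6
```

servo_tool(increments=[{"x":0,"y":0,"z":-0.02,"ax":0,"ay":0,"az":0,"hand":0},{"x":0,"y":0,"z":-0.02,"ax":0,"ay":0,"az":0,"hand":0},{"x":0,"y":0,"z":-0.02,"ax":0,"ay":0,"az":0,"hand":0},{"x":0,"y":0,"z":-0.02,"ax":0,"ay":0,"az":0,"hand":0},{"x":0,"y":0,"z":-0.01,"ax":0,"ay":0,"az":0,"hand":0}])

```text
t: 13.68
tool_pos: [0.5654, 0.0215, 0.2882]
orientation: [-3.14, 0.003, -2.637]
contact_force: [0.6, 0.8, -1.8]
grip_width: 0.0255
grip_force: 40.7
```

```bash
python3 - <<'E'
from h import *
s=read_state(); print(s["t"],s["tool_pos"],s["orientation"],s["contact_force"],s["qpos"].round(2))
for c in ("scene","top"):
    ci=camera_info(c); im,d=capture(c); cv2.imwrite(f"pics/{c}1.png",im); np.savez(f"{c}1.npz",im=im,d=d)
    z=np.load(c+"0.npz"); P=cloud(ci,z["d"])
    Q=P[z["d"]>0]; Q=Q[(Q[:,2]>.06)&(Q[:,0]>.35)&(Q[:,0]<.85)&(Q[:,1]>-.5)&(Q[:,1]<.05)]
    g={}
    for p in Q: g.setdefault(tuple(np.floor(p[:2]/.05).astype(int)),[]).append(p[2])
    print(c,[f"{k[0]*.05:.2f},{k[1]*.05:.2f}:{max(v):.2f}" for k,v in sorted(g.items()) if len(v)>3])
im=cv2.imread("pics/scene1.png"); cv2.imwrite("pics/crop1.png",cv2.resize(im[60:340,200:480],(600,600)))
E
```

```text
13.6833 [0.56540053 0.02145808 0.28821097] [-3.14031046  0.00314872 -2.63695269] [ 0.61279181  0.77040872 -1.76019681] [-0.18  0.28  0.1   1.78 -0.03  1.08  2.01]
scene ['0.35,-0.20:0.14', '0.35,-0.15:0.14', '0.35,-0.10:0.14', '0.40,-0.20:0.14', '0.40,-0.15:0.14', '0.40,-0.10:0.14', '0.45,-0.20:0.13', '0.45,-0.15:0.13', '0.45,-0.10:0.13', '0.50,-0.40:0.07', '0.50,-0.35:0.07', '0.50,-0.30:0.07', '0.50,0.00:0.13', '0.55,-0.40:0.10', '0.55,-0.35:0.09', '0.55,-0.30:0.10', '0.55,-0.25:0.07', '0.55,0.00:0.14', '0.60,-0.40:0.08', '0.60,-0.35:0.08', '0.60,-0.30:0.08', '0.65,-0.35:0.13', '0.65,-0.30:0.13', '0.65,-0.25:0.13', '0.70,-0.35:0.21', '0.70,-0.30:0.21', '0.70,-0.25:0.21', '0.70,-0.20:0.21', '0.70,-0.15:0.21', '0.75,-0.35:0.21', '0.75,-0.30:0.21', '0.75,-0.25:0.21', '0.75,-0.20:0.21', '0.75,-0.15:0.21', '0.75,-0.10:0.15', '0.75,-0.05:0.15', '0.75,0.00:0.15', '0.80,-0.45:0.23', '0.80,-0.40:0.23', '0.80,-0.35:0.21', '0.80,-0.30:0.21', '0.80,-0.25:0.21', '0.80,-0.20:0.21', '0.80,-0.15:0.21', '0.80,-0.10:0.13', '0.80,-0.05:0.13', '0.80,0.00:0.13']
top ['0.35,-0.20:0.15', '0.35,-0.15:0.15'
[... 284 characters left out ...]
, '0.55,0.00:0.15', '0.60,-0.40:0.08', '0.60,-0.35:0.08', '0.60,-0.30:0.08', '0.60,-0.15:0.91', '0.60,-0.10:0.91', '0.60,-0.05:0.89', '0.60,0.00:0.88', '0.65,-0.35:0.13', '0.65,-0.30:0.14', '0.65,-0.25:0.13', '0.65,-0.15:0.89', '0.70,-0.35:0.21', '0.70,-0.30:0.21', '0.70,-0.25:0.21', '0.70,-0.20:0.21', '0.70,-0.15:0.85', '0.75,-0.50:0.63', '0.75,-0.35:0.64', '0.75,-0.30:0.67', '0.75,-0.25:0.67', '0.75,-0.20:0.67', '0.75,-0.15:0.79', '0.75,-0.10:0.66', '0.75,-0.05:0.15', '0.75,0.00:0.15', '0.80,-0.50:0.68', '0.80,-0.45:0.68', '0.80,-0.40:0.68', '0.80,-0.35:0.69', '0.80,-0.30:0.69', '0.80,-0.25:0.70', '0.80,-0.20:0.70', '0.80,-0.15:0.75', '0.80,-0.10:0.66', '0.80,-0.05:0.13', '0.80,0.00:0.13']
```

View pics/crop1.png

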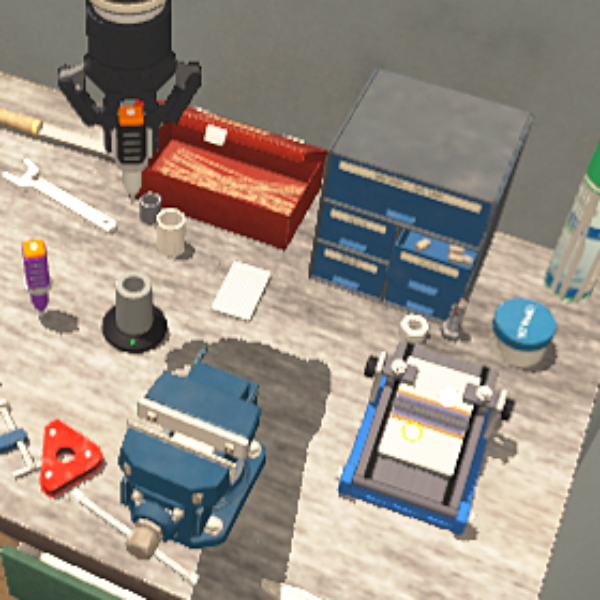

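The probe is held upright, clear of the dock (dock at (134,310) in the crop empty). Moving over the plate.

servo_tool(increments=[{"x":0.012,"y":-0.015,"z":0,"ax":0,"ay":0,"az":0,"hand":0},{"x":0.024,"y":-0.028,"z":0,"ax":0,"ay":0,"az":0,"hand":0},{"x":0.024,"y":-0.029,"z":0,"ax":0,"ay":0,"az":0,"hand":0},{"x":0.024,"y":-0.029,"z":0,"ax":0,"ay":0,"az":0,"hand":0},{"x":0.024,"y":-0.029,"z":0,"ax":0,"ay":0,"az":0,"hand":0}])

```text
t: 14.2
tool_pos: [0.5317, -0.1458, 0.2838]
orientation: [3.14, -0.002, -2.636]
contact_force: [0.6, -0.5, -1.2]
grip_width: 0.0255
grip_force: 40.6
```

servo_tool(increments=[{"x":0.024,"y":-0.029,"z":0,"ax":0,"ay":0,"az":0,"hand":0},{"x":0.024,"y":-0.029,"z":0,"ax":0,"ay":0,"az":0,"hand":0},{"x":0.024,"y":-0.029,"z":0,"ax":0,"ay":0,"az":0,"hand":0},{"x":0.024,"y":-0.028,"z":0,"ax":0,"ay":0,"az":0,"hand":0},{"x":0.0125,"y":-0.0145,"z":0,"ax":0,"ay":0,"az":0,"hand":0}])

```text
t: 14.62
tool_pos: [0.4977, -0.3153, 0.2838]
orientation: [3.141, -0.004, -2.642]
contact_force: [0.3, -1.4, -1.3]
grip_width: 0.0253
grip_force: 40.6
```

servo_tool(increments=[{"x":0,"y":0,"z":0,"ax":0,"ay":0,"az":6,"hand":0},{"x":0,"y":0,"z":0,"ax":0,"ay":0,"az":6,"hand":0},{"x":0,"y":0,"z":0,"ax":0,"ay":0,"az":6,"hand":0},{"x":0,"y":0,"z":0,"ax":0,"ay":0,"az":6,"hand":0},{"x":0,"y":0,"z":0,"ax":0,"ay":0,"az":5,"hand":0}])

```text
t: 15.03
tool_pos: [0.4999, -0.31, 0.2834]
orientation: [3.14, -0.003, 3.135]
contact_force: [-0.6, -0.1, -1.0]
grip_width: 0.0255
grip_force: 40.6
```

```bash
cat > l3.py <<'E'
exec(open("look.py").read())
print("force",s["contact_force"].round(1),s["grip_width"])
box=(d>0)&np.all((P>[.44,-.42,.035])&(P<[.64,-.22,.11]),-1)
m=box&(S<70)&(V>140); Q=P[m]
for _ in range(8):
    cc=Q.mean(0); n=np.linalg.svd(Q-cc,full_matrices=False)[2][2]; n*=np.sign(n[2]); r=abs((Q-cc)@n); Q=Q[r<.0025]
print("plate",len(Q),cc.round(4),n.round(4),"tilt",np.degrees(np.arccos(n[2])).round(2),"yaw",np.degrees(np.arctan2(-n[1],-n[0])).round(1))
y=(box&(abs(H-27)<7)&(S>110)&(V>120))
k,lab,st,cen=cv2.connectedComponentsWithStats(cv2.dilate(y.astype(np.uint8),np.ones((3,3))))
for i in range(1,k):
    mm=(lab==i)&y
    if mm.sum()>25:
        uv=np.argwhere(mm)[:,::-1].astype(np.float32); e=cv2.fitEllipse(uv) if len(uv)>5 else None
        # ellipse centre onto the plate plane
        ray=world(ci,e[0][0],e[0][1],1.)-np.array(ci['eye']); t=((cc-ci['eye'])@n)/(ray@n)
        print("yellow",mm.sum(),np.round(e[0],1),np.round(e[1],1),"mean",P[mm].mean(0).round(4),"plane",(np.array(ci['eye'])+t*ray).round(4))
E
python3 l3.py w4
```

```text
15.0333 [ 0.4999 -0.31    0.2834] [ 3.140e+00 -3.000e-03  3.135e+00] [ 0.21  0.34  0.36  1.74 -0.13  1.09  2.18]
force [-0.6 -0.1 -1. ] 0.02546549430948039
plate 1953 [ 0.5186 -0.3254  0.0595] [-0.3161 -0.0194  0.9485] tilt 18.46 yaw 3.5
yellow 100 [276.7 208.9] [16.3 16.8] mean [ 0.5254 -0.3138  0.0628] plane [ 0.5251 -0.3139  0.0619]
```

View pics/w4.png

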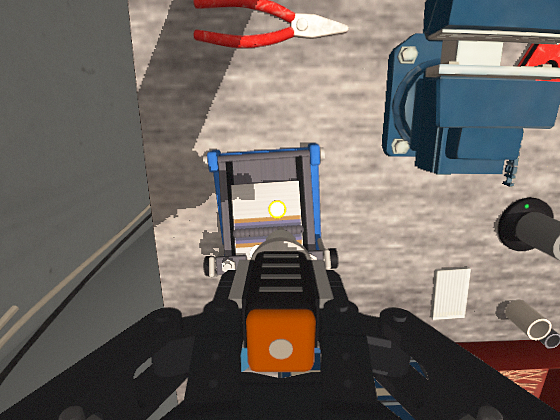

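The wrist picture shows the yellow ring at (277,209) left of the weld on the robot side, unobstructed; the probe's cap at (281,340) sits straight in the fingers.

```bash
cat > plan.py <<'E'
from h import *
import sys
n=np.array([-.316,-.0194,.9485]); n/=np.linalg.norm(n); spot=np.array([.5255,-.314,.061])
off=float(sys.argv[1]); L=.0843
s=read_state(); Rm=R.from_euler('xyz',s["orientation"]).as_matrix(); z=Rm[:,2]
rv=np.cross(z,-n); rv=rv/np.linalg.norm(rv)*np.arccos(np.clip(z@-n,-1,1))
print("turn deg (tool)",np.degrees(Rm.T@rv).round(2),"pos",s["tool_pos"].round(4),"F.n",round(s["contact_force"]@n,2),s["contact_force"].round(1))
tip=s["tool_pos"]+L*z; print("tip-spot in n:",round((tip-spot)@n,4),"lateral",(tip-spot-((tip-spot)@n)*n).round(4))
g=spot+n*(L+off)
print("shift if turned now",(Rm.T@(g-s["tool_pos"])).round(4), "goal",g.round(4))
E
python3 plan.py .03
python3 - <<'E'
from h import *
z=np.load("w4.npz"); P,im=z["P"],z["im"]
s=read_state(); Rm=R.from_euler('xyz',s["orientation"]).as_matrix()
hsv=cv2.cvtColor(im,cv2.COLOR_BGR2HSV).astype(int)
T=(P-s["tool_pos"])@Rm
m=(abs(hsv[...,0]-14)<8)&(hsv[...,1]>120)&(hsv[...,2]>90)&(np.abs(T)<.06).all(-1)
Q=T[m]; c=Q.mean(0); v=np.linalg.svd(Q-c,full_matrices=False)[2][2]
print("cap tool frame",m.sum(),c.round(4),"normal",v.round(3),Q.min(0).round(4),Q.max(0).round(4))
E
```

```text
turn deg (tool) [ -1.25 -18.59  -0.  ] pos [ 0.4999 -0.31    0.2835] F.n -1.65 [ 0.5 -0.1 -1.6]
tip-spot in n: 0.1391 lateral [0.0181 0.0068 0.0062]
shift if turned now [ 0.0101 -0.0065  0.1141] goal [ 0.4894 -0.3162  0.1694]
cap tool frame 3748 [ 0.003  -0.0003 -0.0351] normal [ 0.094 -0.001 -0.996] [-0.0114 -0.0121 -0.0377] [0.0127 0.0115 0.0257]
```

```bash
cat > cap.py <<'E'
from h import *
import sys
z=np.load(sys.argv[1]+".npz"); P,im=z["P"],z["im"]
s=read_state(); Rm=R.from_euler('xyz',s["orientation"]).as_matrix()
hsv=cv2.cvtColor(im,cv2.COLOR_BGR2HSV).astype(int)
T=(P-s["tool_pos"])@Rm
m=(abs(hsv[...,0]-14)<8)&(hsv[...,1]>120)&(hsv[...,2]>90)&(np.abs(T)<.06).all(-1)&(T[...,2]<-.03)
Q=T[cv2.erode(m.astype(np.uint8),np.ones((5,5)))>0]
for _ in range(6):
    c=Q.mean(0); v=np.linalg.svd(Q-c,full_matrices=False)[2][2]; v*=-np.sign(v[2]); Q=Q[abs((Q-c)@v)<.0015]
print("cap top",len(Q),c.round(4),"normal",v.round(3),Q.min(0).round(4),Q.max(0).round(4))
E
python3 cap.py w4
```

```text
cap top 2545 [ 0.0026 -0.0004 -0.0356] normal [ 0.032  0.    -0.999] [-0.01   -0.0112 -0.0373] [ 0.0126  0.0106 -0.0338]
```

servo_tool(increments=[{"x":0,"y":0,"z":0,"ax":-0.3,"ay":-4,"az":0,"hand":0},{"x":0,"y":0,"z":0,"ax":-0.3,"ay":-4,"az":0,"hand":0},{"x":0,"y":0,"z":0,"ax":-0.3,"ay":-4,"az":0,"hand":0},{"x":0,"y":0,"z":0,"ax":-0.3,"ay":-4,"az":0,"hand":0},{"x":0,"y":0,"z":0,"ax":0,"ay":-2.6,"az":0,"hand":0}])

```text
t: 15.5
tool_pos: [0.4991, -0.3104, 0.2839]
orientation: [3.12, 0.325, 3.137]
contact_force: [-0.7, 0.1, -1.6]
grip_width: 0.0255
grip_force: 40.6
```

```bash
python3 plan.py .03
```

```text
turn deg (tool) [0.06 0.21 0.  ] pos [ 0.4991 -0.3104  0.2839] F.n -1.34 [-0.7  0.1 -1.6]
tip-spot in n: 0.1354 lateral [0.0434 0.008  0.0146]
shift if turned now [ 0.0458 -0.0082  0.1053] goal [ 0.4894 -0.3162  0.1694]
```

servo_tool(increments=[{"x":0.023,"y":-0.004,"z":0,"ax":0,"ay":0,"az":0,"hand":0},{"x":0.023,"y":-0.004,"z":0.015,"ax":0,"ay":0,"az":0,"hand":0},{"x":0,"y":0,"z":0.03,"ax":0,"ay":0,"az":0,"hand":0},{"x":0,"y":0,"z":0.03,"ax":0,"ay":0,"az":0,"hand":0},{"x":0,"y":0,"z":0.03,"ax":0,"ay":0,"az":0,"hand":0}])

```text
t: 15.92
tool_pos: [0.4899, -0.3158, 0.1692]
orientation: [3.12, 0.324, 3.137]
contact_force: [0.1, 0.5, -1.1]
grip_width: 0.0256
grip_force: 40.7
```

servo_tool(increments=[{"x":0,"y":0,"z":0,"ax":0,"ay":0,"az":0,"hand":0},{"x":0,"y":0,"z":0,"ax":0,"ay":0,"az":0,"hand":0},{"x":0,"y":0,"z":0,"ax":0,"ay":0,"az":0,"hand":0},{"x":0,"y":0,"z":0,"ax":0,"ay":0,"az":0,"hand":0},{"x":0,"y":0,"z":0,"ax":0,"ay":0,"az":0,"hand":0}])

```text
t: 16.33
tool_pos: [0.491, -0.3168, 0.1729]
orientation: [3.122, 0.327, 3.136]
contact_force: [0.5, -0.7, -2.3]
grip_width: 0.026
grip_force: 40.5
```

```bash
python3 plan.py .03; python3 l3.py w5; python3 cap.py w5; python3 - <<'E'
from h import *
a,_=capture("scene"); a=a[180:300,340:460]; b=cv2.imread("pics/w5.png")[120:320,180:380]
cv2.imwrite("pics/crop2.png",np.hstack([cv2.resize(a,(400,400),interpolation=cv2.INTER_CUBIC),cv2.resize(b,(400,400))]))
E
```

```text
turn deg (tool) [-0.05  0.32  0.  ] pos [ 0.491  -0.3168  0.1729] F.n -2.33 [ 0.5 -0.7 -2.3]
tip-spot in n: 0.0328 lateral [ 0.0029 -0.0006  0.001 ]
shift if turned now [0.0026 0.0005 0.0028] goal [ 0.4894 -0.3162  0.1694]
16.3333 [ 0.491  -0.3168  0.1729] [3.122 0.327 3.136] [ 0.41  0.36  0.25  2.03 -0.56  0.57  2.65]
force [ 0.5 -0.7 -2.3] 0.0259712369539825
plate 3033 [ 0.5193 -0.3228  0.0598] [-0.3144 -0.0208  0.9491] tilt 18.37 yaw 3.8
yellow 186 [281.4 210. ] [22.4 23.5] mean [ 0.5249 -0.3138  0.0628] plane [ 0.5252 -0.3138  0.0619]
cap top 2397 [ 0.0017 -0.0005 -0.0357] normal [ 0.027 -0.005 -1.   ] [-0.0107 -0.0113 -0.0373] [ 0.0119  0.0104 -0.034 ]
```

View pics/crop2.png

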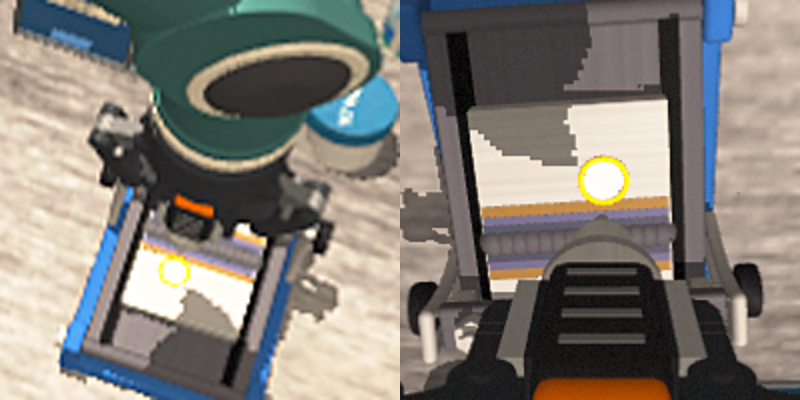

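Left: the probe held over the plate. Right: tip at crop (600,222), directly in line below the ring at (603,180), 33 mm above it by the numbers. Checking the tip's projection, then descending.

servo_tool(increments=[{"x":0.0025,"y":0.0005,"z":0.005,"ax":0,"ay":0.3,"az":0,"hand":0},{"x":0,"y":0,"z":0.008,"ax":0,"ay":0,"az":0,"hand":0},{"x":0,"y":0,"z":0.008,"ax":0,"ay":0,"az":0,"hand":0},{"x":0,"y":0,"z":0.004,"ax":0,"ay":0,"az":0,"hand":0},{"x":0,"y":0,"z":0,"ax":0,"ay":0,"az":0,"hand":0}])

```text
t: 16.85
tool_pos: [0.4958, -0.3142, 0.1448]
orientation: [3.118, 0.317, 3.136]
contact_force: [-0.6, 0.4, -1.8]
grip_width: 0.0258
grip_force: 40.5
```

```bash
python3 plan.py 0; python3 l3.py w6; python3 - <<'E'
from h import *
s=read_state(); ci=camera_info("wrist"); Rm=R.from_euler('xyz',s["orientation"]).as_matrix()
K=np.array([[ci['fx'],0,ci['cx']],[0,ci['fy'],ci['cy']],[0,0,1.]])
for n_,p in dict(tip=s["tool_pos"]+Rm@[0,0,.0843],spot=np.array([.5255,-.314,.061])).items():
    c=att(ci).T@(p-ci['eye']); print(n_,cv2.projectPoints(c.reshape(1,3),np.zeros(3),np.zeros(3),K,np.array([ci['k1'],0,0,0.]))[0].ravel().round(1))
b=cv2.imread("pics/w6.png")[160:280,200:360]; cv2.imwrite("pics/crop3.png",cv2.resize(b,(800,600),interpolation=cv2.INTER_CUBIC))
E
```

```text
turn deg (tool) [ 0.14 -0.25 -0.  ] pos [ 0.4958 -0.3142  0.1448] F.n -1.51 [-0.6  0.4 -1.8]
tip-spot in n: 0.0046 lateral [-0.0019  0.0017 -0.0006]
shift if turned now [-0.0017 -0.0015  0.0045] goal [ 0.4989 -0.3156  0.141 ]
16.85 [ 0.4958 -0.3142  0.1448] [3.118 0.317 3.136] [ 0.42  0.41  0.22  2.04 -0.59  0.53  2.68]
force [-0.6  0.4 -1.8] 0.025814915301420854
plate 3421 [ 0.5192 -0.3236  0.0597] [-0.2996 -0.0205  0.9538] tilt 17.48 yaw 3.9
yellow 151 [278.3 228.8] [24.8 26.2] mean [ 0.5207 -0.3142  0.0615] plane [ 0.5253 -0.3139  0.0619]
tip [280.5 227.7]
spot [278.7 227.7]
```

View pics/crop3.png

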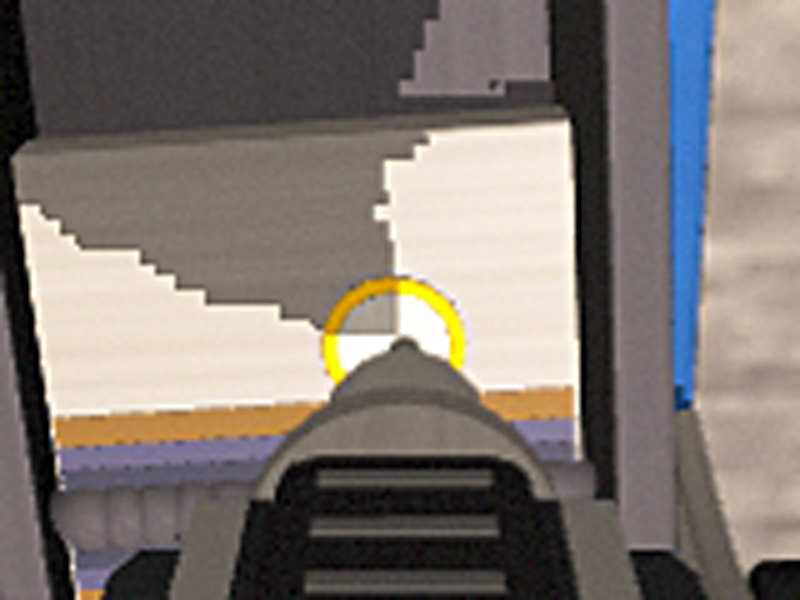

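The crop shows the tip at (402,340), almost on the ring's centre (394,345). Press slowly.

servo_tool(increments=[{"x":-0.001,"y":-0.0015,"z":0,"ax":0,"ay":0,"az":0,"hand":0},{"x":0,"y":0,"z":0.002,"ax":0,"ay":0,"az":0,"hand":0},{"x":0,"y":0,"z":0.002,"ax":0,"ay":0,"az":0,"hand":0},{"x":0,"y":0,"z":0,"ax":0,"ay":0,"az":0,"hand":0},{"x":0,"y":0,"z":0,"ax":0,"ay":0,"az":0,"hand":0}])

```text
t: 17.32
tool_pos: [0.4983, -0.3164, 0.143]
orientation: [3.12, 0.319, 3.136]
contact_force: [0.8, 0.5, -1.6]
grip_width: 0.0257
grip_force: 40.5
```

```bash
python3 plan.py 0
```

```text
turn deg (tool) [ 0.05 -0.12  0.  ] pos [ 0.4983 -0.3164  0.143 ] F.n -1.75 [ 0.8  0.5 -1.6]
tip-spot in n: 0.0021 lateral [-0.     -0.0006 -0.    ]
shift if turned now [0.0001 0.0007 0.0021] goal [ 0.4989 -0.3156  0.141 ]
```

servo_tool(increments=[{"x":0,"y":0.0005,"z":0.001,"ax":0,"ay":0,"az":0,"hand":0},{"x":0,"y":0,"z":0.001,"ax":0,"ay":0,"az":0,"hand":0},{"x":0,"y":0,"z":0.001,"ax":0,"ay":0,"az":0,"hand":0},{"x":0,"y":0,"z":0,"ax":0,"ay":0,"az":0,"hand":0},{"x":0,"y":0,"z":0,"ax":0,"ay":0,"az":0,"hand":0}])

```text
t: 17.73
tool_pos: [0.4994, -0.3158, 0.1402]
orientation: [3.12, 0.319, 3.136]
contact_force: [0.0, -0.1, -2.0]
grip_width: 0.0254
grip_force: 40.6
```

```bash
python3 plan.py 0
```

```text
turn deg (tool) [ 0.04 -0.12  0.  ] pos [ 0.4994 -0.3158  0.1402] F.n -1.94 [ 0.  -0.1 -2. ]
tip-spot in n: -0.0009 lateral [ 0.0001 -0.0001  0.    ]
shift if turned now [ 0.0002  0.0002 -0.0009] goal [ 0.4989 -0.3156  0.141 ]
```

Not yet touching; 2 mm more (z bias was expected).

servo_tool(increments=[{"x":0,"y":0,"z":0.001,"ax":0,"ay":0,"az":0,"hand":0},{"x":0,"y":0,"z":0.001,"ax":0,"ay":0,"az":0,"hand":0},{"x":0,"y":0,"z":0,"ax":0,"ay":0,"az":0,"hand":0},{"x":0,"y":0,"z":0,"ax":0,"ay":0,"az":0,"hand":0},{"x":0,"y":0,"z":0,"ax":0,"ay":0,"az":0,"hand":0}])

```text
t: 18.15
tool_pos: [0.5, -0.3158, 0.1384]
orientation: [3.12, 0.32, 3.136]
contact_force: [-1.3, 1.4, 1.1]
grip_width: 0.0258
grip_force: 41.0
```

```bash
python3 plan.py 0
```

```text
turn deg (tool) [ 0.04 -0.11  0.  ] pos [ 0.5    -0.3158  0.1384] F.n 1.46 [-1.3  1.4  1.1]
tip-spot in n: -0.0027 lateral [ 0.0001 -0.0002  0.    ]
shift if turned now [ 0.0002  0.0003 -0.0027] goal [ 0.4989 -0.3156  0.141 ]
```

servo_tool(increments=[{"x":0,"y":0,"z":0.001,"ax":0,"ay":0,"az":0,"hand":0},{"x":0,"y":0,"z":0.001,"ax":0,"ay":0,"az":0,"hand":0},{"x":0,"y":0,"z":0.001,"ax":0,"ay":0,"az":0,"hand":0},{"x":0,"y":0,"z":0,"ax":0,"ay":0,"az":0,"hand":0},{"x":0,"y":0,"z":0,"ax":0,"ay":0,"az":0,"hand":0}])

```text
t: 18.57
tool_pos: [0.5009, -0.3158, 0.1355]
orientation: [3.12, 0.32, 3.136]
contact_force: [-1.9, -0.1, 3.6]
grip_width: 0.0253
grip_force: 41.3
```

servo_tool(increments=[{"x":0,"y":0,"z":0,"ax":0,"ay":0,"az":0,"hand":0},{"x":0,"y":0,"z":0,"ax":0,"ay":0,"az":0,"hand":0},{"x":0,"y":0,"z":0,"ax":0,"ay":0,"az":0,"hand":0},{"x":0,"y":0,"z":0,"ax":0,"ay":0,"az":0,"hand":0},{"x":0,"y":0,"z":0,"ax":0,"ay":0,"az":0,"hand":0}])

```text
t: 18.98
tool_pos: [0.5009, -0.3158, 0.1355]
orientation: [3.12, 0.319, 3.136]
contact_force: [-1.2, 0.7, 4.1]
grip_width: 0.0255
grip_force: 41.3
```

```bash
python3 plan.py 0; python3 - <<'E'
from h import *
f=[]
for i in range(8):
    s=read_state(); f.append(s["contact_force"]); capture("wrist")
print(np.mean(f,0), s["tool_pos"],s["grip_force"])
E
python3 l3.py w7; python3 cap.py w7
```

```text
turn deg (tool) [ 0.04 -0.12 -0.  ] pos [ 0.5009 -0.3158  0.1355] F.n 4.29 [-1.2  0.7  4.1]
tip-spot in n: -0.0058 lateral [ 0.     -0.0002  0.    ]
shift if turned now [ 0.0002  0.0003 -0.0058] goal [ 0.4989 -0.3156  0.141 ]
[-1.67300124  0.29288927  3.55064391] [ 0.50091666 -0.31578645  0.1354479 ] 41.28457009792328
19.3833 [ 0.5009 -0.3158  0.1355] [3.12  0.32  3.136] [ 0.43  0.43  0.21  2.03 -0.61  0.51  2.69]
force [-1.3  0.5  4.5] 0.025539226913314
plate 3303 [ 0.52   -0.3214  0.06  ] [-0.2992 -0.0205  0.954 ] tilt 17.45 yaw 3.9
yellow 157 [280.9 230.6] [24.9 27.4] mean [ 0.5201 -0.3136  0.0616] plane [ 0.5249 -0.314   0.0617]
cap top 2483 [ 0.0019 -0.0003 -0.0356] normal [ 0.034 -0.004 -0.999] [-0.0105 -0.0111 -0.0373] [ 0.0121  0.0107 -0.0338]
```

```bash
python3 -c "
from rig import *
print(finish_job())"
```

```text
the job is handed in; nothing more can be done
None
```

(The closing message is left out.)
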